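Roll a round bar into the saw rest and up to the length stop

ROBOT

A 6-joint arm with a two-finger parallel gripper is mounted at the origin on a cart in front of the work surface, level with it; the furniture and walls round the work are solid. World frame = base frame: x ahead of the robot, y to its left, z up, the work surface at z = 0. Lengths are in m, angles in rad, forces in N, time in s.
With the tool pointing down it reaches from about 0.25 to 0.85 m from the base axis. Payload 12.5 kg.
Tool frame: the origin (TCP) lies on the centre line of the jaws, within the pads' length; the fingertips stand 8 mm ahead of it and the grasp point (between the pads) lies 11 mm behind it (bot.tip_reach is the distance from the TCP to the fingertips, in m); z points along the fingers, y is the line along which they close (so a half turn about z gives the same grasp; the last joint's range is limited). The gripper opens to 93 mm and grips with 3 to 60 N. Pads are 15 mm wide; open, the fingers measure 128 mm over their backs; the gripper's body (75 mm by 188 mm) begins 65 mm behind the grasp point.
Start: joints at [1.169, 0.351, 1.652, -0, 1.139, -0.085], TCP at [0.171, 0.523, 0.227] pointing down, gripper open.
Joint ranges: [-2.75, 2.75], [-0.79, 2.1], [0.01, 2.65], [-1.57, 4.71], [0.07, 3.14], [-2.87, 2.87]. Speed limits (rad/s): [2.22, 2.22, 2.79, 3.14, 3.14, 3.14].

INTERFACE

Orientations are given as a unit quaternion [w, x, y, z].
In Python, from plant import bot gives the robot as it stands.
- The arm moves only by the tool drive_tool, never from a script. Its argument "targets" is a list of rows, each a list of 5 numbers: the finger opening in mm, from 0 to 93, then the shift along the tool's x, y, z in mm, then the turn about the tool's z in degrees. In form: [[grip, x, y, z, spin], ...]. A call has 1 to 20 rows; each row is the pose to reach, as a shift and turn from the pose commanded when the call began, along the tool's axes at that moment; what a row does not reach only later rows make up. A row lasts 1/12 s, in which the tool goes at most 41.7 mm and 7.16 degrees, less where a joint would pass 70% of its speed; a pose out of reach is approached as far as the arm can. A call with a gripper value outside its range is refused whole. The fingers move at their own pace and stop on an object; "force" is the grip in N (left out, the last holds). Time passes only in rows, so rows that repeat a pose let the fingers close. It gives the time, the measured TCP pose, the force, the opening and the grip force at its end, in the units of the state.
- bot.sense(): the state, without advancing time (a new reading comes with each control period).
- bot.get_image(name): name is "scene" or "top"; returns a dict with "frame" (400x640x3 uint8, red, green, blue), "depth" (400x640 float32, m along the optical axis (not along the pixel's ray), 0 where there is no reading), "mtx" (3x3 intrinsics, pixels), "distortion" ([k1, k2, p1, p2, k3] as OpenCV has them; the pictures are not rectified), "xyz" and "orientation" of the camera in the world. Camera axes: x right, y down, z forward; pixel columns grow to the right and rows downward; lengths in m; the calibration is good to about 2 mm. A picture is of the moment at which its call begins.
- bot.sign_off(): hands the job in; it is judged then, once.
The state is a dict: "t": time; "joint_positions": joint angles; "joint_vel": joint speeds; "effort": joint torques, N m; "tcp_pos": TCP position; "orientation": TCP orientation; "force": force on the tool from outside, world axes, zero at the start; "wrist_torque": the same for the moment, N m; "width": finger opening in m; "gripper_force": force on a finger pad.
Only numpy, scipy, OpenCV 4.12 (cv2) and the standard library are available. Lean on these libraries where they do the work, as an engineer would, in place of code of your own. Each camera call takes 0.05 s, during which the arm holds its last target. There are 200 camera calls.

TASK

Roll the blue round bar along the bench by pressing gently on its top and drawing it forward, over the low yellow lip, until it drops into the saw rest and lies along the dark fence. Then push it gently endwise along the rest until its end is fully home against the red length stop. Do not lift or grip the bar, do not shove it from the side while it is still outside the rest, and leave the wedge, wheel bolt and lug nut where they are.

Things in the scene. Friction and masses are not known exactly. Their poses are not given: they have to be found in the camera images.
- round_bar: Loose solid blue nylon round bar, 60 mm diameter, 160 mm long, about 0.5 kg. Origin on its axis at mid length; y runs along the bar, x and z turn as it rolls. It rolls easily on the bench. Pressed on top and drawn along it moves half as far as the finger, so strokes must be repeated; crossing the lip takes 6 to 12 N of downward press. Starts 60 to 95 mm before its seat, about parallel.
- saw_rest: Steel rest fixed to the bench. Origin at bench level under a home bar's axis; x from lip to fence, y towards the length stop, z up. Base plate 2 mm thick, x -16 to 67, y -150 to 105 mm; dark fence 40 mm high, face at x = 31 mm, all along, bolts behind. A bar lying home has its origin at about (0, 0, 32) mm here, with 3 mm of play in x; it starts 30 to 55 mm short in y.
- lip (a point): Middle of the top of the yellow entry lip: 4 mm high above the bench, 4 mm thick (rest x -17 to -13 mm), rounded, over the whole length of the rest. The rolling bar meets it when its axis is at rest x = -31 mm and is over it at about -14 mm; let go in between, it rolls back and may run far.
- length_stop (a point): Centre of the red length stop's face (rest y = +80 mm) that the bar's end shall touch, 20 mm above the bench; the stop is 36 mm high, 12 mm thick, rest x -13 to +31 mm.
- wedge: Bystander: loose wooden wedge, 45 x 90 mm, 36 mm high at the thick end, behind the fence. Origin at the centre of its underside.
- wheel_bolt: Bystander: loose steel wheel bolt standing on its head, 24 mm across, 51 mm tall, behind the fence. Origin at the centre of its underside.
- lug_nut: Bystander: loose steel lug nut, 22 mm across, 26 mm tall, standing beyond the length stop. Origin at the centre of its underside.

How it is judged:
On the way:
1. the bar has been rolled over the lip and lies down in the rest, along the fence (x of round_bar in the frame of saw_rest between -0.006 and 0.006 m and z of round_bar in the frame of saw_rest below 0.0345 m and angle between the y axis of round_bar and the y axis of saw_rest, either way round below 0.05 rad), for 0.2 s.
At the end, for the whole second after the job is handed in: The bar lies at rest in the saw rest between lip and fence (axis within 6 mm of the seat line, down on the base plate, within 0.05 rad of parallel) with its end against the red length stop (gap under 4 mm) (all of step 1 and y of round_bar in the frame of saw_rest between -0.004 and 0.004 m and linear speed of round_bar below 0.01 m/s); the robot touches nothing.
It fails at once if the robot presses or pushes the bar with more than 35 N (contact force between any of the fingers, the arm and round_bar above 35 N).
It fails at once if the bar is pushed or gripped low on its side while still outside the rest, instead of on its top (x of round_bar in the frame of saw_rest below -0.012 m and contact force between the fingers and round_bar above 0.5 N and height (world z) of the grasp point below 0.062 m).
It fails at once if the bar is lifted (height (world z) of round_bar above 0.045 m).
It fails at once if the wooden wedge, the wheel bolt or the lug nut is knocked: shifted more than 15 mm (distance of any of wedge, wheel_bolt, lug_nut from where it was at the start of the episode above 0.015 m).
It also fails if it takes over 69 s, if anything falls off the work surface, if the arm or the gripper's body presses on something with over 40 N, if the wrist force passes 120 N, or if a joint passes its speed limit or range.

## Working session

There is one attempt and no reset: what is moved stays moved. The work goes in short steps, Python scripts to look and compute and a tool call to move; the robot and the scene stay as the last step left them, time stands still between calls to the robot, and variables do not carry over. Pictures are saved under pics/ and viewed, at most 10 in all, crops included, and the job is handed in when it is done.

Besides the shell and the picture viewer there is one more tool, called after "Emit:" as a command line: name --pt "numbers of a row" for each row, then --argument value for the rest. drive_tool: Moves the arm, as the interface text tells. Its arguments: {"type":"object","properties":{"targets":{"type":"array","items":{"type":"array","items":{"type":"number"}}},"force":{"type":"number"}},"required":["targets"]}

```bash
mkdir -p pics; cat > h.py <<'E'
import numpy as np, cv2
from scipy.spatial.transform import Rotation as R
from plant import bot
def rot(q): return R.from_quat([q[1],q[2],q[3],q[0]]).as_matrix()
def ray(im,uv):
    p=cv2.undistortPoints(np.array(uv,float).reshape(-1,1,2),np.array(im['mtx'],float),np.array(im['distortion'],float)).reshape(-1,2)
    return np.c_[p,np.ones(len(p))]@rot(im['orientation']).T
def plane(im,uv,z):
    d=ray(im,uv); o=np.array(im['xyz']); return o+d*((z-o[2])/d[:,2])[:,None]
def pts(im,mask):
    v,u=np.nonzero(mask&(im['depth']>0)); d=ray(im,np.c_[u,v]); return np.array(im['xyz'])+d*im['depth'][v,u][:,None]
def hsv(im): return cv2.cvtColor(im['frame'],cv2.COLOR_RGB2HSV)
def save(im,n): cv2.imwrite('pics/'+n,cv2.cvtColor(im['frame'],cv2.COLOR_RGB2BGR))
E
python3 - <<'E'
from h import *
for n in ("scene","top"):
    im=bot.get_image(n); save(im,n+'0.png'); print(n,im['xyz'],im['orientation'])
    print(rot(im['orientation']).round(2).tolist())
s=bot.sense(); print(s['t'],s['tcp_pos'],rot(s['orientation']).round(3).tolist(),s['force'],s['width'])
E
```

```text
scene [0.26201363 0.99616747 0.51035399] [ 0.11435537 -0.1974111   0.85834581 -0.45955868]
[[-0.9, -0.23, 0.38], [-0.44, 0.5, -0.74], [-0.01, -0.83, -0.55]]
top [0.44331571 0.36312447 0.89493454] [-0.04267849  0.70762593 -0.70387004  0.04484471]
[[0.01, -0.99, 0.12], [-1.0, -0.01, -0.0], [0.0, -0.12, -0.99]]
0.1 [0.17118212 0.52236877 0.22615758] [[-0.95, 0.312, -0.0], [0.312, 0.95, -0.001], [0.0, -0.001, -1.0]] [ 0.61700349 -0.00196002  0.23994014] 0.09301923884099127
```

View pics/top0.png

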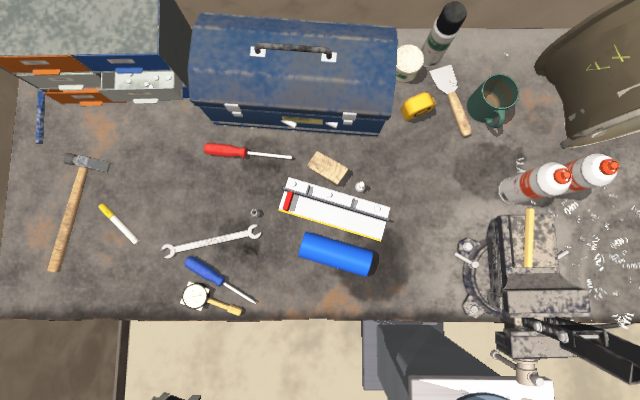

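View pics/scene0.png

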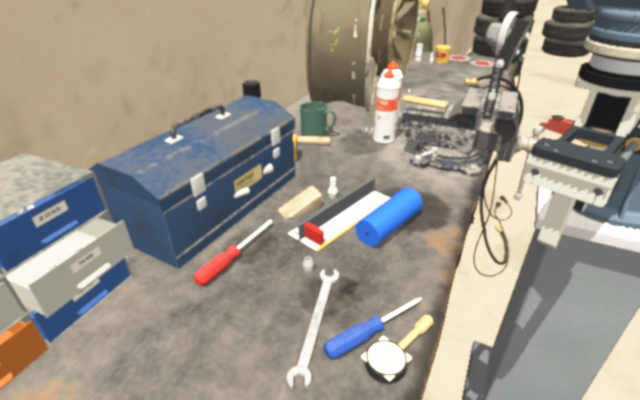

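The top view shows the blue bar at about (335,253), the rest at (335,208) with the yellow lip along its lower edge and the red stop at (288,200). The wedge is at (328,167), the bolt at (360,187) and the nut at (257,212). The scene view agrees.

```bash
cat >> h.py <<'E'
def roi(m,x0,y0,x1,y1):
    o=np.zeros_like(m); o[y0:y1,x0:x1]=m[y0:y1,x0:x1]; return o
def bar(im,box=(260,150,420,300)):
    h=hsv(im); m=roi((h[...,0]>100)&(h[...,0]<125)&(h[...,1]>150)&(h[...,2]>60),*box)
    P=pts(im,m); P=P[(P[:,2]>.004)&(P[:,2]<.1)]
    return P
def barfit(im,box=(260,150,420,300)):
    P=bar(im,box); zt=np.percentile(P[:,2],98)
    T=P[P[:,2]>zt-.012]
    (c,s,a)=cv2.minAreaRect((T[:,:2]*1000).astype(np.float32))
    b=cv2.boxPoints((c,s,a)); e=b[1]-b[0],b[2]-b[1]; L=max(e,key=np.linalg.norm); L=L/np.linalg.norm(L); L=L*np.sign(L[1])
    return np.array(c),s,np.degrees(np.arctan2(-L[0],L[1])),zt*1000,len(P)
E
python3 - <<'E'
from h import *
im=bot.get_image("top"); h=hsv(im); H,S,V=h[...,0],h[...,1],h[...,2]
print("bar c,size,ang,ztop",barfit(im))
y=roi((H>20)&(H<35)&(S>130)&(V>100),270,180,400,250); v,u=np.nonzero(y)
Y=plane(im,np.c_[u,v],.004)*1000; l=cv2.fitLine(Y[:,:2].astype(np.float32),cv2.DIST_HUBER,0,.01,.01).ravel()
d=l[:2]*np.sign(l[1]); print("lip n",len(u),"dir",d,"ang",np.degrees(np.arctan2(-d[0],d[1])),"pt",l[2:], "ends",((Y[:,:2]-l[2:])@d).min(),((Y[:,:2]-l[2:])@d).max(), "depth z",np.median(pts(im,y)[:,2]))
r=roi(((H<8)|(H>172))&(S>150)&(V>80),275,180,300,220); P=pts(im,r)*1000; T=P[P[:,2]>30]
ex=np.array([d[1],-d[0]]); 
lipm=l[2:]; O=lipm+15*ex   # origin x only
print("red n",len(P),len(T),P[:,2].max(),"rest x",((T[:,:2]-O)@ex).min(),((T[:,:2]-O)@ex).max(),"along",((T[:,:2]-O)@d).min(),((T[:,:2]-O)@d).max())
for n,b,z in(("wedge",(308,150,350,185),5),("bolt",(352,178,370,196),10),("nut",(248,205,264,220),8)):
    m=np.zeros_like(y); m[b[1]:b[3],b[0]:b[2]]=1; P=pts(im,m)*1000; P=P[P[:,2]>z]; print(n,len(P),np.median(P,0),P[:,2].max())
E
```

```text
bar c,size,ang,ztop (array([427.61746216, 331.78549194]), (159.81246948242188, 47.84630584716797), np.float32(-15.561926), np.float64(61.941030039241795), 1863)
lip n 165 dir [0.28625393 0.9581538 ] ang -16.633816 pt [494.9754  344.38504] ends -125.27233081754879 127.63844516010924 depth z 0.00397054775111072
red n 115 103 39.446710068872015 rest x -13.18093160068641 30.624927975464416 along 102.93948436288153 115.2486523163481
wedge 644 [625.34973656 345.7549077   21.91729322] 40.325480382278236
bolt 82 [581.96582027 275.12420254  24.28005016] 53.26318822627418
nut 55 [520.95164443 517.28456145  20.31467034] 27.618194082096316
```

Emit:
drive_tool --pt "93 -20 -7 0 0" --pt "93 -50 -17 5 -1" --pt "93 -80 -27 15 -1.6" --pt "93 -110 -37 25 -1.6" --pt "93 -140 -48 35 -1.6" --pt "93 -170 -58 45 -1.6" --pt "93 -200 -68 55 -1.6" --pt "93 -230 -79 65 -1.6" --pt "93 -260 -89 75 -1.6" --pt "93 -280 -96 85 -1.6" --pt "93 -292 -100 95 -1.6" --pt "93 -295 -101 105 -1.6" --pt "93 -295 -101 115 -1.6" --pt "93 -295 -101 122 -1.6" --pt "93 -295 -101 126 -1.6" --pt "93 -295 -101 128 -1.6" --pt "93 -295 -101 128 -1.6" --pt "93 -295 -101 128 -1.6"

```text
t: 1.65
tcp_pos: [0.42, 0.3352, 0.0989]
orientation: [0.0, 0.144, 0.99, 0.0]
force: [-0.2, -0.3, 0.3]
width: 0.0929
gripper_force: 0.0
```

```bash
cat >> h.py <<'E'
ANG=np.radians(16.63); O=np.array([516.,362.1]); EX=np.array([np.cos(ANG),-np.sin(ANG)]); EY=np.array([np.sin(ANG),np.cos(ANG)])
def inrest(p): p=np.array(p)[:2]-O; return np.array([p@EX,p@EY]).round(1)
def st():
    s=bot.sense(); A=rot(s['orientation']); y=A[:2,1]
    print("t %.2f tip in rest"%s['t'],inrest(np.array(s['tcp_pos'])*1000),"tipz %.1f"%(s['tcp_pos'][2]*1000-1000*bot.tip_reach),"yaw off %.2f"%np.degrees(np.arctan2(y[0],y[1])-ANG),"F",np.round(s['force'],1),'w',s['width'])
E
python3 - <<'E'
from h import *
st()
im=bot.get_image("scene"); save(im,'s1.png')
E
```

```text
t 1.65 tip in rest [-84.3 -53.2] tipz 90.9 yaw off -0.12 F [-0.2 -0.3  0.3] w 0.09285175442690634
```

View pics/s1.png

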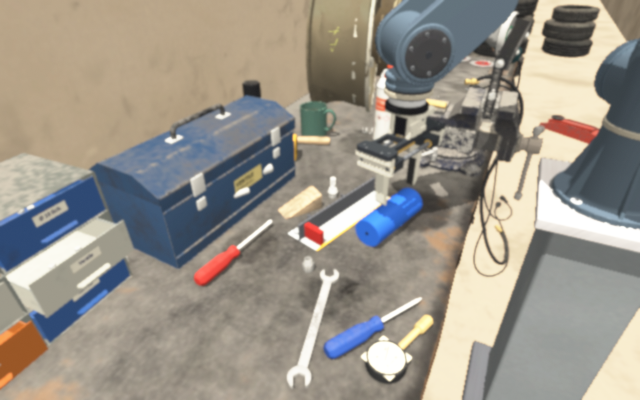

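The gripper is open above the bar at about (395,205), with its fingers spread along it. Next I lower it to find contact.

Emit:
drive_tool --pt "93 0 0 8 0" --pt "93 0 0 18 0" --pt "93 0 0 25 0" --pt "93 0 0 28 0" --pt "93 0 0 29 0" --pt "93 0 0 30 0" --pt "93 0 0 30 0" --pt "93 0 0 30 0"

```text
t: 2.37
tcp_pos: [0.4203, 0.3348, 0.0688]
orientation: [0.0, 0.144, 0.99, 0.0]
force: [0.3, -0.0, 0.5]
width: 0.0929
gripper_force: 0.0
```

Emit:
drive_tool --pt "93 0 0 0.5 0" --pt "93 0 0 1 0" --pt "93 0 0 1 0" --pt "93 0 0 1 0"

```text
t: 2.7
tcp_pos: [0.4205, 0.3349, 0.0681]
orientation: [0.0, 0.144, 0.99, 0.0]
force: [-0.2, -1.3, 4.9]
width: 0.0929
gripper_force: 2.5
```

Emit:
drive_tool --pt "93 -1 0 0.1 0" --pt "93 -3 0 0.1 0" --pt "93 -6 0 0.1 0" --pt "93 -9 0 0.1 0" --pt "93 -12 0 0.1 0" --pt "93 -15 0 0.1 0" --pt "93 -18 0 0.1 0" --pt "93 -21 0 0.1 0" --pt "93 -24 0 0.1 0" --pt "93 -27 0 0.1 0" --pt "93 -29 0 0.1 0" --pt "93 -30 0 0.1 0" --pt "93 -30 0 0.1 0" --pt "93 -30 0 0.1 0"

```text
t: 3.87
tcp_pos: [0.4495, 0.3264, 0.0682]
orientation: [0.001, 0.144, 0.99, 0.0]
force: [-0.3, -1.7, 7.0]
width: 0.093
gripper_force: 3.5
```

```bash
cat >> h.py <<'E'
def look():
    st(); im=bot.get_image("top"); c,s,a,z,n=barfit(im); print("bar in rest",inrest(c),"size",np.round(s,1),"ang off %.2f"%(a+16.63),"ztop %.1f n %d"%(z,n)); P=bar(im)*1000; r=np.array([inrest(p) for p in P]); print("x ext",np.percentile(r[:,0],[1,99]),"y ext",np.percentile(r[:,1],[1,99])); return im
E
python3 -c "
from h import *
save(look(),'t2.png')"
```

```text
t 3.87 tip in rest [-53.5 -53.3] tipz 60.2 yaw off -0.08 F [-0.3 -1.7  7. ] w 0.09299478960381431Traceback (most recent call last):
  File "<string>", line 3, in <module>
    save(look(),'t2.png')
         ~~~~^^
  File "h.py", line 32, in look
    st(); im=bot.get_image("top"); c,s,a,z,n=barfit(im); print("bar in rest",inrest(c),"size",np.round(s,1),"ang off %.2f"%(a+16.63),"ztop %.1f n %d"%(z,n)); P=bar(im)*1000; r=np.array([inrest(p) for p in P]); print("x ext",np.percentile(r[:,0],[1,99]),"y ext",np.percentile(r[:,1],[1,99])); return im
                                             ~~~~~~^^^^
  File "h.py", line 21, in barfit
    P=bar(im,box); zt=np.percentile(P[:,2],98)
  File "h.py", line 18, in bar
    P=pts(im,m); P=P[(P[:,2]>.004)&(P[:,2]<.1)]
  File "h.py", line 11, in pts
    v,u=np.nonzero(mask&(im['depth']>0)); d=ray(im,np.c_[u,v]); return np.array(im['xyz'])+d*im['depth'][v,u][:,None]
                                            ~~~^^^^^^^^^^^^^^^
  File "h.py", line 6, in ray
    p=cv2.undistortPoints(np.array(uv,float).reshape(-1,1,2),np.array(im['mtx'],float),np.array(im['distortion'],float)).reshape(-1,2)
      ~~~~~~~~~~~~~~~~~~~^^^^^^^^^^^^^^^^^^^^^^^^^^^^^^^^^^^^^^^^^^^^^^^^^^^^^^^^^^^^^^^^^^^^^^^^^^^^^^^^^^^^^^^^^^^^^^^
cv2.error: OpenCV(4.12.0) /io/opencv/modules/calib3d/src/undistort.dispatch.cpp:347: error: (-215:Assertion failed) CV_IS_MAT(_src) && CV_IS_MAT(_dst) && (_src->rows == 1 || _src->cols == 1) && (_dst->rows == 1 || _dst->cols == 1) && _src->cols + _src->rows - 1 == _dst->rows + _dst->cols - 1 && (CV_MAT_TYPE(_src->type) == CV_32FC2 || CV_MAT_TYPE(_src->type) == CV_64FC2) && (CV_MAT_TYPE(_dst->type) == CV_32FC2 || CV_MAT_TYPE(_dst->type) == CV_64FC2) in function 'cvUndistortPointsInternal'
```

```bash
cat >> h.py <<'E'
from scipy.optimize import least_squares
def look2():
    st(); im=bot.get_image("scene"); P=bar(im,(300,130,460,270))*1000
    xy=P[:,:2]-O; x,y,z=xy@EX,xy@EY,P[:,2]; ye=np.percentile(y,99.5)
    k=(z<75)&(y<ye-6)&(y>ye-165); x,y,z=x[k],y[k],z[k]
    f=lambda q: np.hypot(x-q[0]-q[1]*(y-(ye-80)),z-q[2])-30
    r=least_squares(f,[np.median(x),0,32],loss='soft_l1',f_scale=2)
    print("bar axis x %.1f y %.1f z %.1f tilt %.3f rad n %d res %.2f"%(r.x[0],ye-80,r.x[2],r.x[1],len(x),np.median(abs(f(r.x))))); return im
E
python3 -c "
from h import *
save(look2(),'s2.png')"
```

```text
t 3.92 tip in rest [-53.6 -53.3] tipz 60.2 yaw off -0.08 F [ 0.3 -0.7  6.6] w 0.09311703756322376
bar axis x -60.3 y -53.2 z 29.1 tilt -0.007 rad n 1299 res 0.55
```

View pics/s2.png

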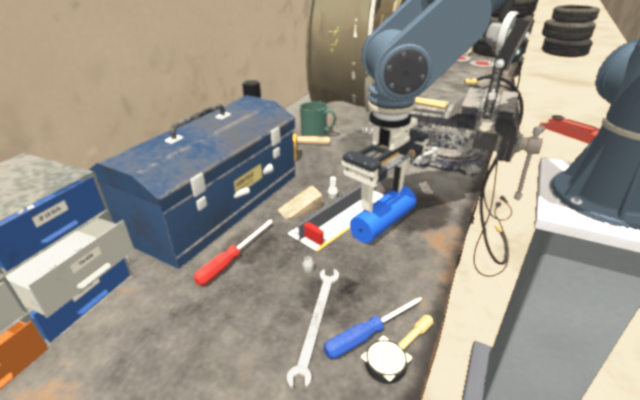

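The bar at about (385,215) has rolled 15 mm under the fingertips and is still parallel. Repeating the stroke.

Emit:
drive_tool --pt "93 0 0 -2 0" --pt "93 0 0 -5 0" --pt "93 7 0 -5 0" --pt "93 14 0 -5 0" --pt "93 14 0 -4 0" --pt "93 14 0 -1 0" --pt "93 14 0 0 0" --pt "93 14 0 0 0" --pt "93 13 0 0 0" --pt "93 11 0 0 0" --pt "93 8 0 0 0" --pt "93 5 0 0 0" --pt "93 2 0 0 0" --pt "93 -1 0 0 0" --pt "93 -4 0 0 0" --pt "93 -7 0 0 0" --pt "93 -10 0 0 0" --pt "93 -12 0 0 0" --pt "93 -13 0 0 0" --pt "93 -13 0 0 0"

```text
t: 5.63
tcp_pos: [0.4623, 0.3226, 0.0682]
orientation: [0.001, 0.144, 0.99, 0.0]
force: [-0.8, -1.9, 8.9]
width: 0.0927
gripper_force: 4.7
```

Emit:
drive_tool --pt "93 0 0 0 0" --pt "93 0 0 -2 0" --pt "93 0 0 -5 0" --pt "93 7 0 -5 0" --pt "93 13 0 -5 0" --pt "93 13 0 -4 0" --pt "93 13 0 -1 0" --pt "93 13 0 0 0" --pt "93 13 0 0 0" --pt "93 11 0 0 0" --pt "93 8 0 0 0" --pt "93 5 0 0 0" --pt "93 2 0 0 0" --pt "93 -1 0 0 0" --pt "93 -4 0 0 0" --pt "93 -7 0 0 0" --pt "93 -10 0 0 0" --pt "93 -12 0 0 0" --pt "93 -12 0 0 0"

```text
t: 7.22
tcp_pos: [0.4739, 0.3191, 0.0681]
orientation: [0.001, 0.144, 0.99, 0.0]
force: [-0.7, -1.5, 9.6]
width: 0.0931
gripper_force: 4.8
```

```bash
python3 -c "
from h import *
look2()"
```

```text
t 7.22 tip in rest [-28.1 -53.3] tipz 60.1 yaw off -0.08 F [-0.7 -1.5  9.6] w 0.09307568567714664
bar axis x -33.3 y -53.2 z 29.1 tilt -0.006 rad n 1290 res 0.56
```

Emit:
drive_tool --pt "93 0 0 -2 0" --pt "93 0 0 -5 0" --pt "93 9 0 -5 0" --pt "93 17 0 -5 0" --pt "93 17 0 -4 0" --pt "93 17 0 -1 0" --pt "93 17 0 0 0" --pt "93 17 0 0.1 0" --pt "93 17 0 0.1 0" --pt "93 15 0 0.1 0" --pt "93 13 0 0.1 0" --pt "93 11 0 0 0" --pt "93 10 0 0 0" --pt "93 9 0 -0.2 0" --pt "93 9 0 -0.2 0"

```text
t: 8.52
tcp_pos: [0.4645, 0.3219, 0.0688]
orientation: [0.0, 0.144, 0.99, 0.0]
force: [-5.3, -1.3, 15.9]
width: 0.0937
gripper_force: 8.2
```

```bash
python3 -c "
from h import *
look2()"
```

```text
t 8.52 tip in rest [-37.8 -53.3] tipz 60.8 yaw off -0.07 F [-5.3 -1.3 15.9] w 0.09372227734213771
bar axis x -29.3 y -53.0 z 30.1 tilt -0.005 rad n 1185 res 0.54
```

Emit:
drive_tool --pt "93 -1 0 -0.4 0" --pt "93 -2.5 0 -0.8 0" --pt "93 -4 0 -1.1 0" --pt "93 -5.5 0 -1.4 0" --pt "93 -7 0 -1.7 0" --pt "93 -8 0 -1.9 0" --pt "93 -8 0 -1.9 0"

```text
t: 9.15
tcp_pos: [0.4725, 0.3195, 0.0706]
orientation: [0.0, 0.144, 0.99, 0.0]
force: [-3.7, -1.8, 14.1]
width: 0.0929
gripper_force: 7.0
```

```bash
python3 -c "
from h import *
look2()"
```

```text
t 9.15 tip in rest [-29.4 -53.3] tipz 62.6 yaw off -0.07 F [-3.7 -1.8 14.1] w 0.09292113751649071
bar axis x -25.2 y -53.1 z 31.7 tilt -0.005 rad n 1227 res 0.55
```

Emit:
drive_tool --pt "93 -1.5 0 -0.2 0" --pt "93 -3 0 -0.4 0" --pt "93 -5 0 -0.65 0" --pt "93 -7 0 -0.85 0" --pt "93 -9 0 -1 0" --pt "93 -11 0 -1.15 0" --pt "93 -13 0 -1.3 0" --pt "93 -15 0 -1.35 0" --pt "93 -17 0 -1.4 0" --pt "93 -19 0 -1.45 0" --pt "93 -21 0 -1.4 0" --pt "93 -23 0 -1.35 0" --pt "93 -25 0 -1.3 0" --pt "93 -27 0 -1.2 0" --pt "93 -29 0 -1 0" --pt "93 -31 0 -0.7 0" --pt "93 -33 0 -0.5 0" --pt "93 -33 0 -0.5 0"

```text
t: 10.7
tcp_pos: [0.5052, 0.3099, 0.0712]
orientation: [0.001, 0.144, 0.99, 0.0]
force: [2.1, -2.4, 10.9]
width: 0.0934
gripper_force: 5.6
```

```bash
python3 -c "
from h import *
save(look2(),'s3.png')"
```

```text
t 10.70 tip in rest [  4.6 -53.1] tipz 63.2 yaw off -0.07 F [ 2.1 -2.4 10.9] w 0.09339010146922137
bar axis x -8.9 y -53.2 z 32.8 tilt -0.003 rad n 1337 res 0.56
```

Emit:
drive_tool --pt "93 -1 0 -1.5 0" --pt "93 -2 0 -4 0" --pt "93 -2 0 -10 0" --pt "93 -2 0 -16 0" --pt "93 -2 0 -20 0" --pt "93 -2 0 -20 0" --pt "93 -2 0 -20 0" --pt "93 -2 0 -20 0" --pt "93 -2 0 -20 0"

```text
t: 11.5
tcp_pos: [0.5053, 0.3093, 0.0899]
orientation: [-0.0, 0.144, 0.99, -0.0]
force: [-0.3, 0.4, 0.7]
width: 0.0928
gripper_force: 0.0
```

```bash
python3 -c "
from h import *
save(look2(),'s4.png')"
```

```text
t 11.50 tip in rest [  4.9 -53.6] tipz 81.9 yaw off -0.08 F [-0.3  0.4  0.7] w 0.09275073256806485
bar axis x 1.1 y -53.2 z 31.1 tilt -0.000 rad n 1269 res 0.56
```

View pics/s4.png

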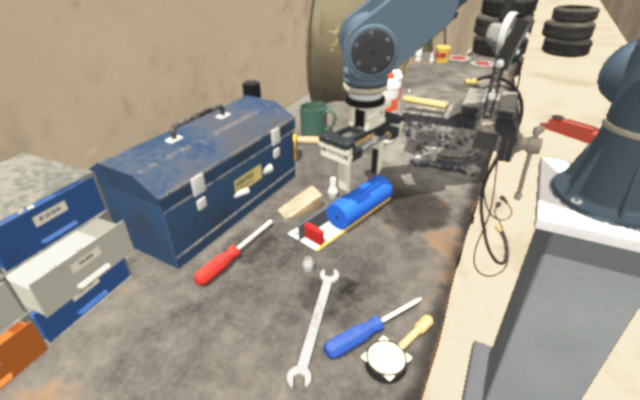

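The bar now lies in the rest, with its axis at x = 1.1 and z ≈ 31, parallel to the fence; in the picture it is at (360,203), behind the red stop. Next I move beyond its free end with the fingers closed.

Emit:
drive_tool --pt "93 1 0 -4 0" --pt "93 3 -3 -8 0" --pt "60 5 -12 -8 0" --pt "30 5 -24 -8 0" --pt "0 5 -36 -8 0" --pt "0 5 -48 -8 0" --pt "0 5 -60 -8 0" --pt "0 5 -72 -8 0" --pt "0 5 -84 -8 0" --pt "0 5 -96 -8 0" --pt "0 5 -104 -8 0" --pt "0 5 -108 -8 0" --pt "0 5 -110 -8 0" --pt "0 5 -110 -8 0" --pt "0 5 -110 -8 0"

```text
t: 12.8
tcp_pos: [0.4695, 0.2056, 0.0982]
orientation: [0.0, 0.144, 0.99, 0.0]
force: [0.5, 0.7, 0.0]
width: 0.0103
gripper_force: 0.0
```

```bash
python3 -c "
from h import *
im=look2(); save(im,'s5.png')
im=bot.get_image('top'); P=pts(im,np.ones((400,640),bool))*1000; q=P[:,:2]-O; x,y,z=q@EX,q@EY,P[:,2]
for a in range(-340,-130,20):
    k=(abs(x)<45)&(y>a)&(y<a+20)&(z<160); print(a,k.sum(),z[k].max().round() if k.any() else None)
"
```

```text
t 12.80 tip in rest [   0.2 -163.2] tipz 90.2 yaw off -0.08 F [0.5 0.7 0. ] w 0.010267901995725463
bar axis x 1.1 y -53.1 z 31.2 tilt -0.001 rad n 1272 res 0.56
-340 84 53.0
-320 60 53.0
-300 60 4.0
-280 3 1.0
-260 0 None
-240 0 None
-220 0 None
-200 1 -2.0
-180 47 4.0
-160 93 5.0
-140 173 65.0
```

View pics/s5.png

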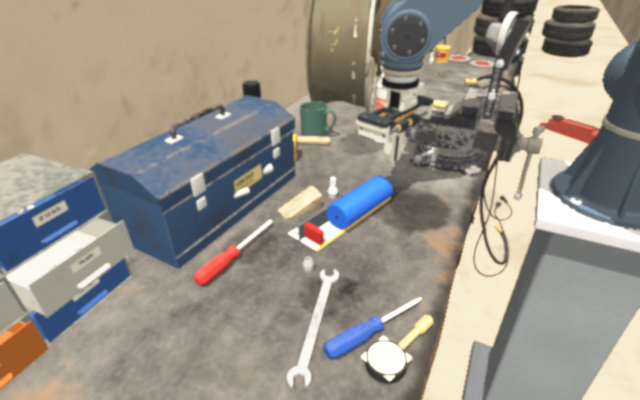

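The way down at the bar's free end is clear: the gripper is at (395,140) and the vise stays behind it. Descending.

Emit:
drive_tool --pt "0 0 0 4 0" --pt "0 0 0 12 0" --pt "0 0 0 22 0" --pt "0 0 0 32 0" --pt "0 0 0 42 0" --pt "0 0 0 52 0" --pt "0 0 0 60 0" --pt "0 0 0 64 0" --pt "0 0 0 66 0" --pt "0 0 0 66 0" --pt "0 0 0 66 0"

```text
t: 13.82
tcp_pos: [0.4695, 0.2054, 0.0323]
orientation: [0.0, 0.144, 0.99, 0.0]
force: [0.1, -0.1, -0.4]
width: 0.0004
gripper_force: 0.0
```

Emit:
drive_tool --pt "0 0 1 0 0" --pt "0 0 2 0 0" --pt "0 0 4 0 0" --pt "0 0 6 0 0" --pt "0 0 8 0 0" --pt "0 0 9 0 0" --pt "0 0 10 0 0" --pt "0 0 11 0 0" --pt "0 0 12 0 0" --pt "0 0 13 0 0" --pt "0 0 14 0 0" --pt "0 0 15 0 0" --pt "0 0 16 0 0" --pt "0 0 17 0 0" --pt "0 0 18 0 0" --pt "0 0 19 0 0" --pt "0 0 20 0 0"

```text
t: 15.23
tcp_pos: [0.475, 0.2246, 0.0321]
orientation: [-0.0, 0.144, 0.99, -0.0]
force: [-1.9, -3.2, 2.2]
width: 0.0004
gripper_force: 2.2
```

```bash
python3 -c "
from h import *
look2()"
```

```text
t 15.23 tip in rest [ 1.000e-01 -1.435e+02] tipz 24.1 yaw off -0.08 F [-1.9 -3.2  2.2] w 0.0004348584019309532
bar axis x 1.1 y -46.0 z 31.1 tilt -0.001 rad n 1272 res 0.58
```

Emit:
drive_tool --pt "0 0 1 0 0" --pt "0 0 3 0 0" --pt "0 0 5 0 0" --pt "0 0 7 0 0" --pt "0 0 9 0 0" --pt "0 0 11 0 0" --pt "0 0 13 0 0" --pt "0 0 15 0 0" --pt "0 0 17 0 0" --pt "0 0 19 0 0" --pt "0 0 21 0 0" --pt "0 0 23 0 0" --pt "0 0 25 0 0" --pt "0 0 27 0 0" --pt "0 0 29 0 0" --pt "0 0 31 0 0" --pt "0 0 33 0 0" --pt "0 0 35 0 0" --pt "0 0 37 0 0" --pt "0 0 38 0 0"

```text
t: 16.95
tcp_pos: [0.4859, 0.2612, 0.0321]
orientation: [0.0, 0.144, 0.99, 0.0]
force: [-0.9, -3.0, 0.0]
width: 0.0007
gripper_force: 1.8
```

Emit:
drive_tool --pt "0 0 0.7 0 0" --pt "0 0 1.4 0 0" --pt "0 0 2.1 0 0" --pt "0 0 2.8 0 0" --pt "0 0 3.5 0 0" --pt "0 0 4.2 0 0" --pt "0 0 4.9 0 0" --pt "0 0 5.5 0 0" --pt "0 0 6 0 0" --pt "0 0 6 0 0"

```text
t: 17.78
tcp_pos: [0.4876, 0.2668, 0.0321]
orientation: [0.0, 0.144, 0.99, 0.0]
force: [-0.1, -2.4, -0.2]
width: 0.0004
gripper_force: 1.4
```

```bash
python3 -c "
from h import *
look2()"
```

```text
t 17.78 tip in rest [  0.1 -99.4] tipz 24.1 yaw off -0.08 F [-0.1 -2.4 -0.2] w 0.0003787852973074951
bar axis x 1.0 y -2.4 z 31.2 tilt -0.000 rad n 1389 res 0.58
```

Now creeping in until the force rises.

Emit:
drive_tool --pt "0 0 0.3 0 0" --pt "0 0 0.6 0 0" --pt "0 0 0.9 0 0" --pt "0 0 1.2 0 0" --pt "0 0 1.5 0 0" --pt "0 0 1.5 0 0"

```text
t: 18.33
tcp_pos: [0.4881, 0.2682, 0.0321]
orientation: [0.0, 0.144, 0.99, 0.0]
force: [-0.9, -2.9, 0.2]
width: 0.0005
gripper_force: 1.6
```

Emit:
drive_tool --pt "0 0 0.3 0 0" --pt "0 0 0.6 0 0" --pt "0 0 0.9 0 0" --pt "0 0 0.9 0 0"

```text
t: 18.67
tcp_pos: [0.4883, 0.2691, 0.0321]
orientation: [0.0, 0.144, 0.99, 0.0]
force: [-0.4, -3.8, -0.3]
width: 0.0007
gripper_force: 1.6
```

Emit:
drive_tool --pt "0 0 0.3 0 0" --pt "0 0 0.6 0 0" --pt "0 0 0.9 0 0" --pt "0 0 0.9 0 0"

```text
t: 19.0
tcp_pos: [0.4885, 0.2698, 0.0321]
orientation: [-0.0, 0.144, 0.99, -0.0]
force: [-1.0, -4.4, 1.4]
width: 0.0004
gripper_force: 2.4
```

Emit:
drive_tool --pt "0 0 0.3 0 0" --pt "0 0 0.6 0 0" --pt "0 0 0.6 0 0"

```text
t: 19.25
tcp_pos: [0.4885, 0.2698, 0.0321]
orientation: [-0.0, 0.144, 0.99, -0.001]
force: [-1.8, -8.4, 2.1]
width: 0.0004
gripper_force: 4.5
```

```bash
python3 -c "
from h import *
look2()"
```

```text
t 19.25 tip in rest [  0.  -96.3] tipz 24.1 yaw off -0.09 F [-1.8 -8.4  2.1] w 0.0004446097783193063
bar axis x 1.1 y 0.7 z 31.2 tilt 0.000 rad n 1400 res 0.56
```

The force rises while the tool stands still, so the bar is home at y ≈ 0.7. Backing off along the rest, then up.

Emit:
drive_tool --pt "0 0 -1 0 0" --pt "0 0 -4 0 0" --pt "0 0 -9 0 0" --pt "0 0 -15 0 0" --pt "0 0 -20 0 0" --pt "0 0 -20 -6 0" --pt "0 0 -20 -16 0" --pt "0 0 -20 -28 0" --pt "0 0 -20 -40 0" --pt "0 0 -20 -52 0" --pt "0 0 -20 -62 0" --pt "0 0 -20 -68 0" --pt "0 0 -20 -70 0" --pt "0 0 -20 -70 0" --pt "0 0 -20 -70 0"

```text
t: 20.55
tcp_pos: [0.4828, 0.2512, 0.1018]
orientation: [-0.0, 0.144, 0.99, -0.0]
force: [-0.2, -0.7, 0.3]
width: 0.0004
gripper_force: 0.0
```

```bash
python3 -c "
from h import *
save(look2(),'s6.png')"
```

```text
t 20.55 tip in rest [-1.000e-01 -1.157e+02] tipz 93.8 yaw off -0.08 F [-0.2 -0.7  0.3] w 0.0003738666277181025
bar axis x 1.0 y 0.6 z 31.3 tilt -0.001 rad n 1417 res 0.59
```

View pics/s6.png

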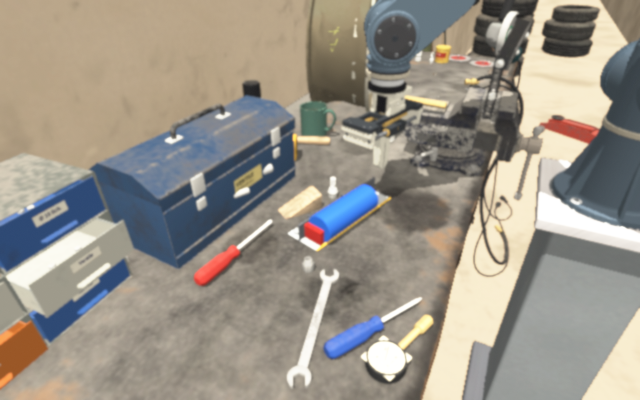

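The bar lies in the rest with its end against the red stop at (315,233). The wedge, bolt and nut are where they were, and the arm is clear.

```bash
python3 -c "
from plant import bot
print(bot.sign_off())"
```

```text
the job is handed in; nothing more can be done
None
```

The job is handed in: the bar was rolled over the lip into the rest and pushed home against the red stop (last measured about 1 mm off the seat line in x and 0.6 mm in y), with the wedge, bolt and nut apparently unmoved and the arm clear; no verdict came back.

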